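# Fit the exhaust U-bolt through its loose hanger plate

### The arm

A 7-joint arm with a two-finger parallel gripper is mounted at the origin on the work surface. World frame = base frame: x ahead of the robot, y to its left, z up, the work surface at z = 0. Lengths are in m, angles in rad, forces in N, time in s.
With the tool pointing down it reaches from about 0.425 to 0.925 m from the base axis. Payload 6.8 kg.
Tool frame: the origin (TCP) lies on the front face of the gripper's body, between the roots of the fingers; the fingertips stand 73 mm ahead of it and the grasp point (between the pads) lies 54 mm ahead of it (env.nose_length is the distance from the TCP to the fingertips, in m); z points along the fingers, y is the line along which they close (so a half turn about z gives the same grasp; the last joint's range is limited). The gripper opens to 85 mm and grips with 20 to 120 N. Pads are 22 mm wide; open, the fingers measure 114 mm over their backs; the gripper's body (76 mm by 85 mm) begins 54 mm behind the grasp point. The pads swing forward as they close: fully open they stand 13 mm farther back than shut.
Start: joints at [-1.274, 0.477, 0.022, 1.555, -0.011, 1.109, -0.083], TCP at [0.266, 0.62, 0.304] pointing down, gripper open.
Joint ranges: [-2.96, 2.96], [-0.34, 2.1], [-1.41, 1.46], [0.24, 2.44], [-1.37, 4.51], [0.17, 1.92], [-2.96, 2.96]. Speed limits (rad/s): [2.39, 2.39, 3.14, 3.14, 3.14, 3.14, 3.14].

### API

Orientations are given as a unit quaternion [w, x, y, z].
In Python, from cell import env, kin, camera, calibration, job gives the robot as it stands. The module is installed in compiled form; this text tells all that it offers. Calls block until the motion is done:
- env.reach(position, orientation): joint-space move of the TCP to a pose.
- env.movel(position, velocity=0.15, rot=None, stop_force=None): straight line of the TCP; rot=None keeps the orientation; velocity is the mean speed in m/s. With stop_force (N) it stops when the force on the tool has changed by that much, and returns True; else False.
- env.goto_joints(angles): joint-space move.
- env.grip(opening, f_grip=None): finger opening in m; f_grip is the grip in N (None keeps the last); returns when the fingers have stopped.
- env.dwell(seconds).
- kin.inverse_kinematics(position, orientation): joint angles nearest the present ones, or None.
- env.get_state(): the state.
- camera(name): name is "scene" or "top"; returns (picture, depth): 420x560x3 uint8, blue, green, red; 420x560 float32, m along the optical axis (not along the pixel's ray), 0 where there is no reading.
- calibration(name): a dict with "fx", "fy", "cx", "cy" (pixels), "k1" (the pictures are not rectified: a ray, as slopes to the right and down, at radius r is drawn at 1 + k1 r^2 times it, then the intrinsics apply), "rvec" (rotation vector, rad) and "tvec" (3), from world to camera coordinates, as OpenCV has them. Camera axes: x right, y down, z forward; pixel columns grow to the right and rows downward; lengths in m; the calibration is good to about 2 mm. A picture is of the moment at which its call begins. calibration takes no time and is no camera call.
A pose or a line that the arm cannot do raises env.PlanningError and nothing moves.
- job.job_done(): hands the job in; it is judged then, once.
The state is a dict: "time": time; "qpos": joint angles; "joint_velocities": joint speeds; "joint_torque": joint torques, N m; "tcp_pos": TCP position; "orientation": TCP orientation; "force": force on the tool from outside, world axes, zero at the start; "torque": the same for the moment, N m; "opening": finger opening in m; "gripper_force": force on a finger pad.
Only numpy, scipy, OpenCV 4.12 (cv2) and the standard library are available. Lean on these libraries where they do the work, as an engineer would, in place of code of your own. Each camera call takes 0.05 s, during which the arm holds its last target. There are 200 camera calls.

### The job

Take the middle-sized, bright steel U-bolt off the wooden offcut, lower it astride the exhaust pipe with both legs down through the two holes of the loose green hanger plate under the pipe, and bring its bow fully down on the pipe. Then slide U-bolt and plate together along the pipe until the plate is up against the red stop lugs, and let go, the U-bolt standing square on the pipe ready for its nuts. Work by feel: press on nothing of the stand with more than about 30 N, and leave the other two U-bolts and the things on the bench where they are.

Things in the scene. Friction and masses are not known exactly. Their poses are not given: they have to be found in the camera images.
- jig: Exhaust stand, fixed to the bench: dark steel base 150 x 350 mm; a bare metal pipe 38 mm in diameter lies level in two blue V rests 150 mm either side of the middle, its axis 95 mm above the bench. Origin on the bench under the stand's middle; x across the pipe, y along it towards its round flange. A 22 mm boss stands on the pipe at y = -120 mm, 33 mm above the axis.
- plate_mid (a point): The middle of the travel of the loose green hanger plate under the pipe, at its upper face, 60 mm above the bench (fixed point of the stand, axes as the stand's). The plate is 144 (x) by 85 (y) by 6 mm, rides on two rails and moves only along y, 15 mm either way, at about 6 N. It starts anywhere from 13 mm on the -y side of this point to 7 mm on the +y side: not reported, look or feel.
- stop_seat (a point): Point on the pipe's axis, at y = +30 mm in the stand, 15 mm to +y of plate_mid and 35 mm above it, axes as the stand's: straight above the middle between the plate's holes once its +y edge is against the two red lugs (the stop). The holes go right through at x = -24.5 and +25 mm, half-way along the plate: 12.5 mm (x) by 11 mm (y), with 1.5 mm chamfers.
- clamp_center (a point): Half-way up the clamp to fit: bright steel U-bolt of round 8 mm bar, 42 mm inside, 58 mm outside its legs, 88 mm tall, 65 to 105 g, middle in size of the three on the offcut. 44 mm below the bow's top, 44 mm above the rounded leg ends. x from leg to leg, z up to the bow. Fitted, with the bow down on the pipe, it lies about 17 mm below the pipe's axis and the legs stand 20 mm out below the plate.
- clamp_bow (a point): Same U-bolt, same axes: centre of the half-round bow, where bow and straight legs meet, 15 mm above clamp_center. The place to grip it: across the outsides of both legs, at this height, firmly.
- offcut: Wooden board on edge on two feet, fixed, 26 mm thick (x), 290 mm long (y), top edge 115 mm above the bench; the three U-bolts hang astride its top edge, 75 mm apart. Origin on the bench under its middle, y along the board.
- big_clamp_center (a point): Bystander: the big black U-bolt, 70 mm wide outside, 105 mm tall, hung on the offcut; half-way up it.
- small_clamp_center (a point): Bystander: the small brass-coloured U-bolt, 48 mm wide outside, 74 mm tall, hung on the offcut; half-way up it.
- throttle: Bystander: bright metal throttle body, 150 x 180 mm, 83 mm high, loose on the bench; origin under its middle.
- nut_tray: Bystander: yellow tray of nuts, 100 x 75 x 24 mm, loose on the bench; origin under its middle.
- spanner: Bystander: steel spanner 170 mm long lying on the bench.

How it is judged:
On the way, in this order (a step that is already met when the one before it is completed fails the run):
1. the clamp is lifted clear of the offcut (height (world z) of clamp_center above 0.13 m), for 0.2 s.
2. both legs are down through the plate's holes and the bow is down on the pipe (within 4 mm) (z of clamp_center in the frame of stop_seat between -0.023 and -0.0115 m and x of clamp_center in the frame of stop_seat between -0.004 and 0.004 m and y of clamp_center in the frame of stop_seat between -0.034 and 0.006 m), for 0.2 s.
At the end, for the whole second after the job is handed in: The clamp stands astride the pipe with both legs through the plate, its centre within 3 mm across and 4 mm along the pipe of stop_seat and 13.5 to 21 mm below it (bow on the pipe, within about 3 mm), upright and square to the pipe within 0.12 rad, released and at rest (z of clamp_center in the frame of stop_seat between -0.021 and -0.0135 m and x of clamp_center in the frame of stop_seat between -0.003 and 0.003 m and y of clamp_center in the frame of stop_seat between -0.004 and 0.004 m and angle between clamp_center's own z axis and vertical below 0.12 rad and angle between the x axis of clamp_center and the x axis of jig, either way round below 0.12 rad); the robot touches nothing.
It fails at once if the stand or its plate is pressed with more than 45 N (contact force between jig and anything else above 45 N).
It fails at once if another clamp or a thing on the bench is moved by more than 20 mm (distance of any of big_clamp_center, small_clamp_center, throttle, nut_tray, spanner from where it was at the start of the episode above 0.02 m).
It also fails if it takes over 72 s, if anything falls off the work surface, if the arm or the gripper's body presses on something with over 40 N, if the wrist force passes 120 N, or if a joint passes its speed limit or range.

## Working session

There is one attempt and no reset: what is moved stays moved. The work goes in short steps, each a Python script; the robot and the scene stay as the last script left them, time stands still between calls to the robot, and variables do not carry over. Pictures are saved under pics/ and viewed, at most 10 in all, crops included, and the job is handed in when it is done.

```bash
mkdir -p pics; cat > h.py <<'E'
import numpy as np, cv2
from cell import env, kin, camera, calibration, job
def cal(n):
    c=calibration(n); R=cv2.Rodrigues(np.array(c['rvec'],float))[0]; t=np.array(c['tvec'],float).ravel()
    K=np.array([[c['fx'],0,c['cx']],[0,c['fy'],c['cy']],[0,0,1]]); D=np.array([c['k1'],0,0,0,0.])
    return R,t,K,D
def world(n,uv,depth):
    R,t,K,D=cal(n); uv=np.array(uv,float).reshape(-1,1,2)
    p=cv2.undistortPoints(uv,K,D).reshape(-1,2)
    P=np.c_[p,np.ones(len(p))]*np.asarray(depth).reshape(-1,1)
    return (P-t)@R
def ray(n,uv,z):
    R,t,K,D=cal(n); C=-R.T@t; d=world(n,uv,np.ones(len(np.atleast_2d(uv))))-C
    return C+d*((z-C[2])/d[:,2])[:,None]
def proj(n,P):
    R,t,K,D=cal(n); return cv2.projectPoints(np.array(P,float).reshape(-1,1,3),cv2.Rodrigues(R)[0],t,K,D)[0].reshape(-1,2)
def cloud(n,d):
    v,u=np.mgrid[:d.shape[0],:d.shape[1]]; return world(n,np.c_[u.ravel(),v.ravel()],d.ravel()).reshape(d.shape+(3,))
E
python3 - <<'E'
from h import *
for n in('top','scene'):
    p,d=camera(n); np.savez(f'{n}0.npz',p=p,d=d); cv2.imwrite(f'pics/{n}0.png',p)
    R,t,K,D=cal(n); print(n,-R.T@t,R[2],K[0,0],D[0])
s=env.get_state(); print(s)
E
```

```text
top [0.45656672 0.1053723  1.22417091] [ 0.10843732 -0.02972043 -0.99365892] 523.5015865166256 -0.013564354537852664
scene [ 0.87311819 -0.3187659   0.91524034] [-0.313864    0.42876744 -0.847141  ] 521.6750266010112 -0.1384562657471298
{'time': 0.1, 'qpos': array([-1.27412071,  0.47773286,  0.02235218,  1.55631475, -0.01149957,
        1.10930359, -0.08310887]), 'joint_velocities': array([-0.0013649 , -0.00294653, -0.001066  , -0.0034532 , -0.0004403 ,
        0.00049215,  0.00036221]), 'joint_torque': array([ 4.19606149e-03, -5.97762179e+01,  1.61359336e+00, -2.81956083e+01,
        1.27460039e-02,  5.12623665e-03, -3.51389804e-05]), 'tcp_pos': array([0.26567245, 0.62008472, 0.30302866]), 'orientation': array([-1.02979540e-04,  2.01007303e-01,  9.79589404e-01, -8.08586953e-04]), 'force': array([ 0.5533772 ,  0.34112952, -0.56906792]), 'torque': array([ 0.0212727 ,  0.00270405, -0.01199893]), 'gripper_force': 0.0, 'opening': 0.08557202955984916}
```

View pics/top0.png

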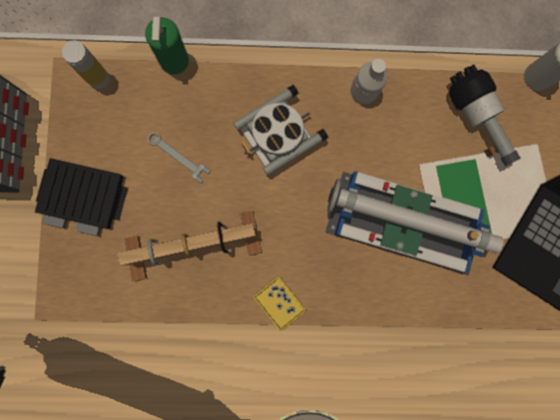

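View pics/scene0.png

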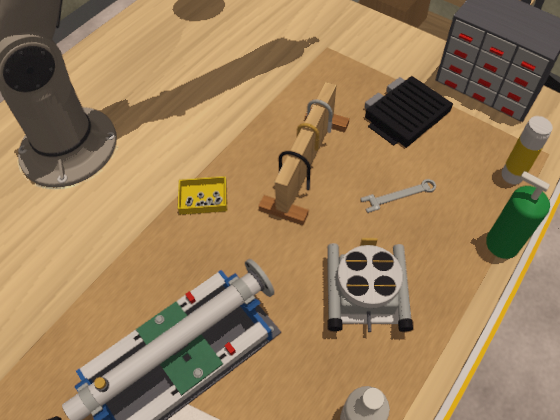

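The top view shows the offcut from (120,258) to (255,232), with the bright steel U-bolt at about (152,250), the brass one at (185,242) and the black one at (222,237). The pipe runs from its flange at (337,200) to the boss at (474,238), and the green plate shows at (412,197) and (402,240). Red lugs are at about (377,183) and (372,238). Next I'll measure these.

```bash
cat > m.py <<'E'
from h import *
def line(P):
    c=np.median(P[:,:2],0)
    for _ in range(5):
        m=P[:,:2].mean(0); w=np.linalg.svd(P[:,:2]-m,full_matrices=False)[2][0]
        r=(P[:,:2]-m)@[-w[1],w[0]]; P=P[abs(r)<max(2.2*r.std(),.002)]
    return m,w,r.std(),len(P)
for n in('top','scene'):
    f=np.load(n+'0.npz'); p,d=f['p'],f['d']; X=cloud(n,d); ok=d>0
    hsv=cv2.cvtColor(p,cv2.COLOR_BGR2HSV)
    T0=ray('top',[[125,257],[250,234],[345,200],[478,238]],.1); 
    if n=='top': print(T0)
    def near(a,b,w):
        a,b=a[:2],b[:2]; L=np.linalg.norm(b-a); e=(b-a)/L; q=X[...,:2]-a
        return ok&(abs(q@[-e[1],e[0]])<w)&(q@e>-.03)&(q@e<L+.03)
    mo=near(T0[0],T0[1],.06); z=X[...,2]
    # board top
    B=mo&(z>.108)&(z<.1185); m,w,s,k=line(X[B]); print(n,'board',m,w,s,k)
    # board frame dir -> along; clamps above the top
    C=mo&(z>.120)
    q=X[C]; al=(q[:,:2]-m)@w; print(' z',np.median(z[B]),'clampbins',np.histogram(al,bins=np.arange(-.16,.161,.01)))
    mp=near(T0[2],T0[3],.04)&(z>.107)&(z<.1175); m,w,s,k=line(X[mp]); print(n,'pipe',m,w,s,k,np.percentile(z[mp],90))
    g=ok&(z>.04)&(z<.075)&(hsv[...,0]>50)&(hsv[...,0]<90)&(hsv[...,1]>60); print(n,'green',g.sum())
    red=ok&((hsv[...,0]<6)|(hsv[...,0]>174))&(hsv[...,1]>150)&(hsv[...,2]>90)&(z>.04)&(z<.12)
    nl,lab,st,ce=cv2.connectedComponentsWithStats(red.astype(np.uint8))
    for i in range(1,nl):
        if st[i,4]>8: print('  red',ce[i],st[i,4],np.median(X[lab==i],0))
E
python3 m.py
python3 - <<'E'
import cv2
a=cv2.imread('pics/top0.png');b=cv2.imread('pics/scene0.png')
t=cv2.resize(a[160:285,320:510],None,fx=3,fy=3,interpolation=3)
l=cv2.resize(a[210:290,110:270],None,fx=3,fy=3,interpolation=3)
import numpy as np
o=np.zeros((600,800,3),np.uint8);o[:375,:570]=t;o[375:600,:480]=l[:225];c=cv2.resize(b[75:185,265:345],None,fx=2.7,fy=2.7);o[:c.shape[0],572:572+c.shape[1]]=c
cv2.imwrite('pics/c1.png',o)
E
```

```text
[[ 0.45588016  0.40383077  0.1       ]
 [ 0.51086273  0.14065164  0.1       ]
 [ 0.58943121 -0.06314218  0.1       ]
 [ 0.51363152 -0.35471322  0.1       ]]
top board [0.48555888 0.27419401] [ 0.24005287 -0.97075982] 0.007620764693599351 1557
 z 0.1134520415741114 clampbins (array([ 0,  0,  0,  0,  0,  0,  0,  0, 51,  0,  0,  0,  0,  0,  0, 50,  7,
        0,  0,  0,  0,  0,  3, 53,  0,  0,  0,  0,  0,  0,  0,  0]), array([-1.60000000e-01, -1.50000000e-01, -1.40000000e-01, -1.30000000e-01,
       -1.20000000e-01, -1.10000000e-01, -1.00000000e-01, -9.00000000e-02,
       -8.00000000e-02, -7.00000000e-02, -6.00000000e-02, -5.00000000e-02,
       -4.00000000e-02, -3.00000000e-02, -2.00000000e-02, -1.00000000e-02,
        1.38777878e-16,  1.00000000e-02,  2.00000000e-02,  3.00000000e-02,
        4.00000000e-02,  5.00000000e-02,  6.00000000e-02,  7.00000000e-02,
        8.00000000e-02,  9.00000000e-02,  1.00000000e-01,  1.10000000e-01,
        1.20000000e-01,  1.30000000e-01,  1.40000000e-01,  1.50000000e-01,
        1.60000000e-01]))
top pipe [ 0.55213169 -0.20736636] [0.26424233 0.96445
[... 1093 characters left out ...]
))
scene pipe [ 0.55590551 -0.21312017] [-0.26462147 -0.96435236] 0.008005492503117072 3412 0.11426112507673461
scene green 2913
  red [460.43478261  53.47826087] 46 [0.6467424  0.67536718 0.11753501]
  red [490.04347826  66.84782609] 46 [0.72205705 0.6757596  0.11742595]
  red [455.44680851  68.89361702] 47 [0.6479641  0.67536186 0.06948285]
  red [520.825  80.775] 40 [0.79798224 0.67630729 0.11768218]
  red [484.12765957  82.08510638] 47 [0.7221242  0.67629485 0.06944709]
  red [513.65306122  96.        ] 49 [0.79765466 0.67659877 0.06980013]
  red [189.84615385 296.57692308] 52 [ 0.51752979 -0.12812064  0.06943321]
  red [229.55384615 347.84615385] 65 [ 0.63212055 -0.15942128  0.06887841]
```

View pics/c1.png

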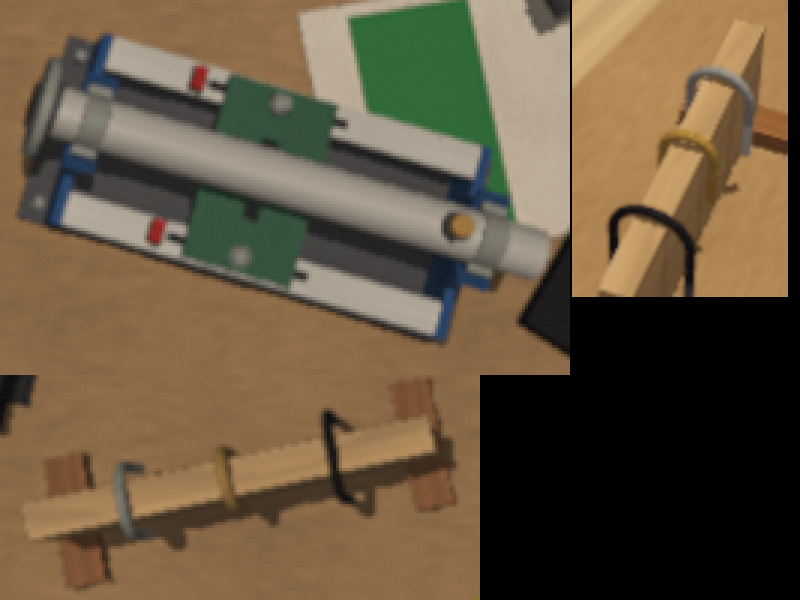

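The crop confirms the layout. The plate is about 20 mm short of the red lugs, and the steel U-bolt hangs roughly square at top-view (152,250). Now I'll fit precisely: a cylinder for the pipe, the plate rectangle, and the clamp, each in both views.

```bash
cat > m2.py <<'E'
from h import *
from scipy.optimize import least_squares
def pipefit(X,ok):
    q=X[ok]; c=np.array([.555,-.205]); w=np.array([.264,.9645]); 
    a=(q[:,:2]-c)@w; o=(q[:,:2]-c)@[w[1],-w[0]]
    m=(abs(a)<.09)&(abs(o)<.019)&(q[:,2]>.098)&(q[:,2]<.12); a,o,z=a[m],o[m],q[m,2]
    r=least_squares(lambda p:np.hypot(o-p[0]-p[1]*a,z-p[2])-.019,[0,0,.095],loss='soft_l1',f_scale=.001)
    th=np.arctan(r.x[1]); return c+np.array([w[1],-w[0]])*r.x[0],w+np.array([w[1],-w[0]])*r.x[1],r.x[2],np.abs(r.fun).mean()
def run(n,p,d):
    X=cloud(n,d); ok=d>0; hsv=cv2.cvtColor(p,cv2.COLOR_BGR2HSV); z=X[...,2]
    c,w,zz,e=pipefit(X,ok); w/=np.linalg.norm(w); xh=np.array([w[1],-w[0]])
    print(n,'pipe pt',c,'yaw of jig x',np.arctan2(xh[1],xh[0]),'z',zz,e)
    J=np.stack([(X[...,:2]-c)@xh,(X[...,:2]-c)@w],-1)   # stand-aligned coords about c
    g=ok&(hsv[...,0]>50)&(hsv[...,0]<90)&(hsv[...,1]>60)&(abs(J[...,0])<.08)&(abs(J[...,1])<.12)&(z>.04)&(z<.075)
    q=J[g]; print('  plate z',np.median(z[g]),'x',np.percentile(q[:,0],[.5,99.5]),g.sum())
    for lo,hi in((-.07,-.035),(.035,.07)):
        k=q[(q[:,0]>lo)&(q[:,0]<hi)]; print('   y edges',np.percentile(k[:,1],[2,98]),'mid',np.percentile(k[:,1],[2,98]).mean())
    b=ok&(abs(J[...,0])<.012)&(z>.122)&(J[...,1]<-.08)&(J[...,1]>-.16); print('  boss J',np.median(J[b],0),np.median(z[b]),b.sum())
    rd=ok&((hsv[...,0]<6)|(hsv[...,0]>174))&(hsv[...,1]>130)&(abs(J[...,0])<.09)&(abs(J[...,1])<.12)&(z>.05)&(z<.09)
    for s in(-1,1):
        k=J[rd&(J[...,0]*s>0)]; print('  lug',np.percentile(k,[3,97],axis=0).ravel())
if __name__=='__main__':
  for n in('top','scene'):
    f=np.load(n+'0.npz'); p,d=f['p'],f['d']; run(n,p,d)
    X=cloud(n,d); ok=d>0; z=X[...,2]
    mB=np.array([.489,.268]); wB=np.array([-.2375,.9714]); xB=np.array([wB[1],-wB[0]])
    O=np.stack([(X[...,:2]-mB)@xB,(X[...,:2]-mB)@wB],-1)
    t=ok&(z>.121)&(abs(O[...,0])<.035)&(abs(O[...,1])<.15)
    for y0 in(-.08,0,.08):
        k=t&(abs(O[...,1]-y0)<.025); print('  bow top O',np.median(O[k],0),np.percentile(z[k],95),k.sum())
    k=ok&(abs(O[...,1]-.08)<.02)&(z>.09)&(abs(O[...,0])<.04)&((z>.1195)|(abs(O[...,0])>.017))
    q=O[k]; A=np.polyfit(q[:,0],q[:,1],1); print('  steel n',k.sum(),'x',np.percentile(q[:,0],[1,50,99]),'yaw slope',A, 'mid world',mB+wB*A[1])
    bt=ok&(abs(O[...,0])<.012)&(z>.1)&(z<.119)&(abs(O[...,1])<.2); q=O[bt]; print('  board ends',np.percentile(q[:,1],[1,99]))
    sd=ok&(abs(O[...,0])<.02)&(z>.11)&(z<.119)&(abs(O[...,1])<.14); q=O[sd]
    for a in(-.12,-.04,.04,.12): kk=q[abs(q[:,1]-a)<.012]; print('  board x edges',a,np.percentile(kk[:,0],[2,98]))
    bn=ok&(z<.01)&(z>-.02); print('  bench z',np.median(z[bn]))
E
python3 m2.py
```

```text
top pipe pt [ 0.55379855 -0.20467114] yaw of jig x -0.26855597831248634 z 0.09333869706903784 0.0014009004091754046
  plate z 0.058514049159146445 x [-0.06798978  0.07008564] 1406
   y edges [-0.04392221  0.03661967] mid -0.003651269357854047
   y edges [-0.04411622  0.03686172] mid -0.0036272527966004324
  boss J [-0.00027198 -0.13515653] 0.12656801950230762 57
  lug [-0.06748455  0.05914072 -0.05156867  0.06638989]
  lug [0.05192035 0.05950721 0.0673835  0.06688324]
  bow top O [-0.00290781 -0.06634339] 0.12608142100931566 48
  bow top O [-0.00145581  0.00985145] 0.12752814846135033 54
  bow top O [-0.00281711  0.08199395] 0.12771072271512005 43
  steel n 101 x [-0.02978712 -0.00471788  0.02587532] yaw slope [-0.03345853  0.08161422] mid world [0.46961662 0.34728006]
  board ends [-0.13510287  0.14794463]
  board x edges -0.12 [-0.01394663  0.01098638]
  board x edges -0.04 [-0.01410179  0.01066229]
  board x edges 0.04 [-0.01381198  0.01064099]
  board x edges 0.12 [-0.01478038  0.01020513]
  bench z -0.0007556072679037846
scene pipe pt [ 0.55577009 -0.20521079] yaw of jig x -0.26
[... 283 characters left out ...]
3] 0.12707159648340355 100
  lug [-0.06635648  0.05934868 -0.04971577  0.0678199 ]
  lug [0.05223545 0.0592634  0.06934911 0.06880955]
  bow top O [ 0.00026492 -0.06851983] 0.12678686218590657 42
  bow top O [0.00117291 0.00780227] 0.12912368464925608 54
  bow top O [0.00230715 0.08158294] 0.12725193043225147 47
  steel n 135 x [-0.02605595  0.0032669   0.02945359] yaw slope [-0.02677649  0.08072108] mid world [0.46982874 0.34641246]
  board ends [-0.1370291   0.14882138]
  board x edges -0.12 [-0.01185992  0.0137793 ]
  board x edges -0.04 [-0.0108464   0.01432903]
  board x edges 0.04 [-0.01128447  0.01426274]
  board x edges 0.12 [-0.01026954  0.01459148]
  bench z -0.00029949777295134407
```

```bash
cat >> h.py <<'E'
from scipy.spatial.transform import Rotation as Ro
def down(phi):
    y=np.array([np.cos(phi),np.sin(phi),0]); z=np.array([0,0,-1.]); x=np.cross(y,z)
    q=Ro.from_matrix(np.c_[x,y,z]).as_quat(); return q[[3,0,1,2]]
JX,JC=-.2685,np.array([.5548,-.2049])   # stand yaw, pipe point
xh=np.array([np.cos(JX),np.sin(JX)]); yh=np.array([-xh[1],xh[0]])
def J(x,y,z): return np.r_[JC+xh*x+yh*(y-.0135),z]   # stand coordinates -> world
def st(*k):
    s=env.get_state(); print('t',round(s['time'],2),'tcp',s['tcp_pos'].round(4),'F',s['force'].round(1),'op',round(s['opening'],4),'gf',round(s['gripper_force'],1),*k)
E
python3 - <<'E'
from h import *
for a in(.215,.215+np.pi,.215-np.pi): print(kin.inverse_kinematics([.4697,.347,.28],down(a)))
for a in(JX,JX+np.pi): print(kin.inverse_kinematics(J(0,.01,.25),down(a)))
env.reach([.4697,.3469,.26],down(.215+np.pi)) if env.get_state() else 0
st()
env.movel([.4697,.3469,.1505],velocity=.1,stop_force=8); st()
env.grip(.05,f_grip=80); st()
env.movel([.4697,.3469,.30],velocity=.12); st()
for n in('top','scene'):
    p,d=camera(n); np.savez(f'{n}1.npz',p=p,d=d); cv2.imwrite(f'pics/{n}1.png',p)
a=cv2.imread('pics/top1.png')[130:330,60:260]; b=cv2.imread('pics/scene1.png')[0:200,220:420]
cv2.imwrite('pics/c2.png',cv2.resize(np.hstack([a,b]),None,fx=2,fy=2,interpolation=3))
E
```

```text
[-0.9792637   0.35923967  0.30060823  1.82069606 -0.12566094  0.98016404
 -0.41157544]
[-0.48966902  0.37277488 -0.32164451  1.78639607  0.13688495  1.0041984
  2.49221349]
[-0.48966902  0.37277488 -0.32164451  1.78639607  0.13688495  1.0041984
  2.49221349]
[-0.47141277  0.6112763   1.03997635  1.85986257 -0.61402034  1.03337571
  0.55527539]
[-0.56419048  0.77587408  1.27310908  1.8641043  -0.82064015  1.15598109
 -2.40123929]
t 2.29 tcp [0.4695 0.3473 0.2601] F [0.3 0.1 0.2] op 0.0851 gf 0.0
t 3.53 tcp [0.47   0.3472 0.1512] F [ 1.1 -0.2  0.1] op 0.0854 gf 0.0
t 3.93 tcp [0.47   0.3472 0.1514] F [-1.2  0.1  5. ] op 0.0548 gf 83.2
t 5.33 tcp [0.4694 0.3466 0.2991] F [ 0.2 -0.4 -1.3] op 0.0549 gf 84.3
```

View pics/c2.png

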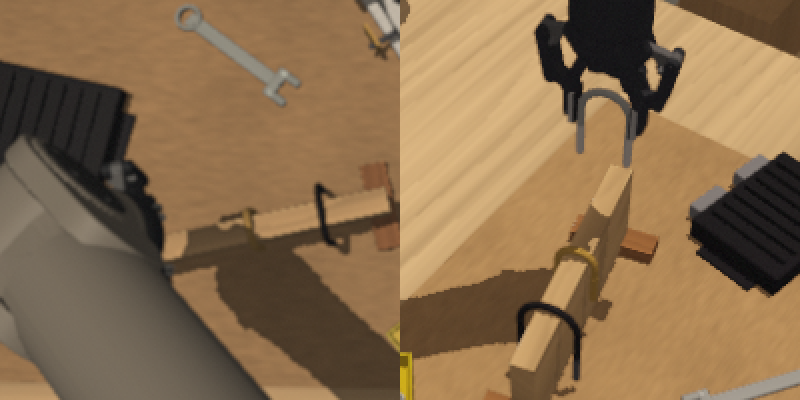

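The clamp came away cleanly: in the scene crop it hangs upright between the fingers, with its bow at (607,95) and its legs down to (580,150) and (628,165). Next I'll move it over the plate and measure how it sits in the hand.

```bash
cat > m3.py <<'E'
from h import *
def hand(n,tag):
    p,d=camera(n); np.savez(f'{n}{tag}.npz',p=p,d=d); cv2.imwrite(f'pics/{n}{tag}.png',p)
    s=env.get_state(); q=s['orientation']; R=Ro.from_quat(q[[1,2,3,0]]).as_matrix()
    X=(cloud(n,d)-s['tcp_pos'])@R; hsv=cv2.cvtColor(p,cv2.COLOR_BGR2HSV)
    m=(d>0)&(abs(X[...,1])<.036)&(abs(X[...,0])<.025)&(X[...,2]>.074)&(X[...,2]<.125)
    P=X[m]; print(n,m.sum(),'tip depth',np.percentile(P[:,2],98) if m.sum() else '')
    for s_ in(-1,1):
        k=P[P[:,1]*s_>.012]
        if len(k)>15: print('  leg',s_,len(k),'med xyz',np.median(k,0).round(4),'x(z),y(z) slopes',np.polyfit(k[:,2],k[:,0],1)[0].round(3),np.polyfit(k[:,2],k[:,1],1)[0].round(3),'zmax',k[:,2].max().round(4))
    return R
if __name__=='__main__':
    a=JX+np.pi
    env.reach(J(0,.011,.30),down(a)); st()
    env.movel(J(0,.011,.262),velocity=.1); st()
    for n in('scene','top'):R=hand(n,'2')
    print('toolx in world',R[:,0])
    print(env.get_state()['qpos'])
    p=cv2.imread('pics/scene2.png'); cv2.imwrite('pics/c3.png',cv2.resize(p[170:400,50:330],None,fx=2.5,fy=2.5,interpolation=3))
E
python3 m3.py
```

```text
t 7.45 tcp [ 0.5546 -0.2058  0.3001] F [-0.2 -0.1 -1.3] op 0.0548 gf 84.3
t 7.98 tcp [ 0.5543 -0.207   0.2619] F [ 1.3  0.1 -0.9] op 0.0549 gf 84.3
scene 26 tip depth 0.11002765071040903
  leg -1 26 med xyz [-0.0016 -0.029   0.103 ] x(z),y(z) slopes 0.11 0.013 zmax 0.1105
top 36 tip depth 0.1084961839447321
  leg -1 22 med xyz [-0.0036 -0.0213  0.0914] x(z),y(z) slopes 0.002 0.038 zmax 0.1078
toolx in world [-2.65127576e-01 -9.64213339e-01 -6.72276569e-05]
[ 0.6753698   0.4391571  -0.55110689  1.77249406  0.26719146  1.00366291
  2.89522186]
```

View pics/c3.png

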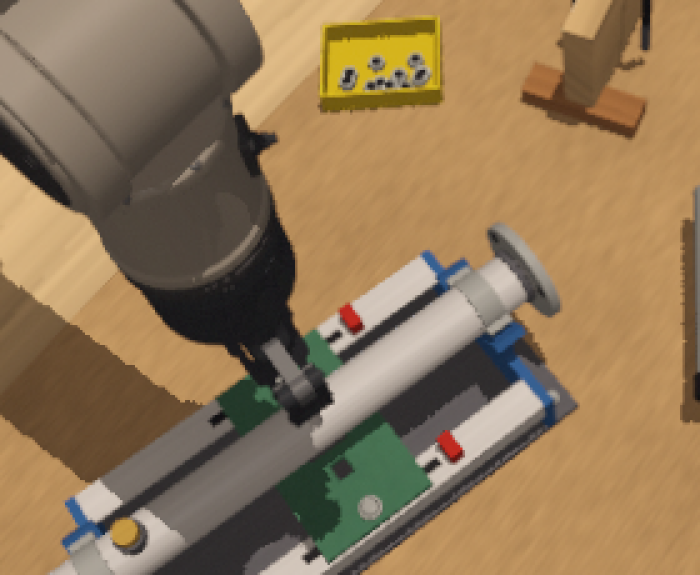

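The scene view shows the hand over the plate, with the +x hole at (343,468) in the crop. The +x leg ends just above it, partly hidden by the pad. I'll correct by about 1 mm, lower the legs astride the pipe to just above the plate, and look again.

```bash
python3 - <<'E'
from h import *
from m3 import hand
import m2
a=JX+np.pi
for y,z in((.01,.145),(.03,.145),(.034,.145),(.03,.26)): print(y,z,kin.inverse_kinematics(J(0,y,z),down(a)).round(3))
env.movel(J(.0007,.0098,.262),velocity=.05); 
print('hit',env.movel(J(.0007,.0098,.178),velocity=.05,stop_force=5)); st()
for n in('scene','top'):
    hand(n,'3')
p=cv2.imread('pics/scene3.png'); cv2.imwrite('pics/c4.png',cv2.resize(p[280:400,130:270],None,fx=5,fy=5,interpolation=3))
E
```

```text
0.01 0.145 [ 0.626  0.584 -0.493  1.857  0.375  0.793  2.809]
0.03 0.145 [ 0.596  0.583 -0.497  1.861  0.377  0.792  2.772]
0.034 0.145 [ 0.59   0.583 -0.498  1.861  0.378  0.792  2.765]
0.03 0.26 [ 0.647  0.441 -0.555  1.778  0.271  0.999  2.86 ]
hit False
t 10.17 tcp [ 0.5547 -0.2087  0.1783] F [ 0.3 -0.6 -1.6] op 0.0548 gf 84.3
scene 354 tip depth 0.12183535766045397
  leg -1 325 med xyz [ 0.0103 -0.025   0.1187] x(z),y(z) slopes -0.134 -0.2 zmax 0.124
top 223 tip depth 0.12387606617858968
  leg -1 85 med xyz [-0.0103 -0.0282  0.1183] x(z),y(z) slopes -0.069 -0.326 zmax 0.1243
  leg 1 138 med xyz [-0.0111  0.0237  0.1188] x(z),y(z) slopes -0.057 0.175 zmax 0.1247
```

View pics/c4.png

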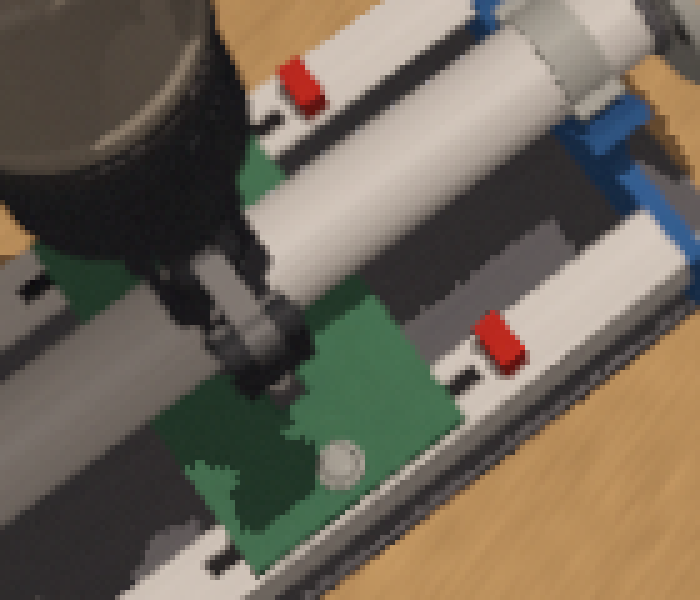

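The crop shows the legs astride the pipe without contact. The +x leg end at (284,380) sits right over its hole at (290,392). I'll feel downward.

```bash
python3 - <<'E'
from h import *
z=.178
hit=env.movel(J(.0007,.0098,.150),velocity=.02,stop_force=6); st(hit)
if not hit:
    hit=env.movel(J(.0007,.0098,.138),velocity=.01,stop_force=8); st(hit)
print(env.get_state()['torque'])
E
```

```text
t 11.82 tcp [ 0.5546 -0.2087  0.1502] F [-0.5 -0.2 -1.5] op 0.0546 gf 84.3 False
t 12.38 tcp [ 0.5546 -0.2086  0.1468] F [-0.  -0.5  5.2] op 0.0546 gf 85.2 True
[-0.02393868  0.15928063  0.01208336]
```

```bash
python3 - <<'E'
from h import *
env.dwell(.3); z=env.get_state()['tcp_pos'][2]+.0003
hit=None
for y in (.014,.018,.022,.025,.027,.029,.031,.033,.035):
    hit=env.movel(J(.0007,y,z),velocity=.015,stop_force=13)
    s=env.get_state(); print(y,hit,'Fy',(s['force'][:2]@yh).round(1),'Fx',(s['force'][:2]@xh).round(1),'Fz',s['force'][2].round(1),'jy',((s['tcp_pos'][:2]-JC)@yh+.0135).round(4))
    if hit or abs(s['force'][:2]@yh)>16: break
st()
E
```

```text
0.014 False Fy -5.4 Fx 0.1 Fz 1.2 jy 0.0125
0.018 False Fy -6.3 Fx 0.6 Fz 0.7 jy 0.0162
0.022 False Fy -6.3 Fx 0.6 Fz 1.4 jy 0.0202
0.025 False Fy -5.7 Fx 0.9 Fz 1.6 jy 0.0231
0.027 False Fy -5.8 Fx 0.8 Fz 1.8 jy 0.0251
0.029 False Fy -5.9 Fx 0.4 Fz 1.4 jy 0.027
0.031 False Fy -5.4 Fx 1.4 Fz 0.6 jy 0.029
0.033 False Fy -5.9 Fx 1.6 Fz 0.9 jy 0.0309
0.035 False Fy -9.0 Fx 0.4 Fz 2.5 jy 0.0316
t 15.72 tcp [ 0.5604 -0.1877  0.147 ] F [-2.  -8.8  2.5] op 0.055 gf 84.5
```

```bash
python3 - <<'E'
from h import *
z=env.get_state()['tcp_pos'][2]
def r(t):
    s=env.get_state(); print(t,'Fy',(s['force'][:2]@yh).round(1),'Fx',(s['force'][:2]@xh).round(1),'Fz',s['force'][2].round(1),'jy',((s['tcp_pos'][:2]-JC)@yh+.0135).round(4),'z',s['tcp_pos'][2].round(4)); return s['force'][:2]@yh
for y in (.036,.037,.038,.039):
    env.movel(J(.0007,y,z),velocity=.015,stop_force=12)
    if r(y)<-16: break
while y>.029:
    y-=.0007; env.movel(J(.0007,y,z),velocity=.015)
    if r(y)>-1.5: break
env.movel(J(.0007,y,z-.006),velocity=.01,stop_force=8); r('down')
p,d=camera('scene'); cv2.imwrite('pics/scene5.png',p); cv2.imwrite('pics/c5.png',cv2.resize(p[270:390,140:280],None,fx=5,fy=5,interpolation=3))
E
```

```text
0.036 Fy -11.1 Fx 0.1 Fz 2.9 jy 0.0318 z 0.147
0.037 Fy -12.2 Fx 0.8 Fz 3.4 jy 0.032 z 0.147
0.038 Fy -13.7 Fx 1.1 Fz 3.0 jy 0.0324 z 0.147
0.039 Fy -14.9 Fx 0.2 Fz 4.1 jy 0.0327 z 0.147
0.0383 Fy -14.6 Fx 0.2 Fz 3.5 jy 0.0325 z 0.147
0.0376 Fy -14.7 Fx -0.2 Fz 3.0 jy 0.0323 z 0.1471
0.0369 Fy -12.2 Fx 0.8 Fz 3.1 jy 0.0321 z 0.147
0.0362 Fy -11.4 Fx -0.3 Fz 2.0 jy 0.0319 z 0.147
0.035500000000000004 Fy -10.7 Fx 0.9 Fz 2.3 jy 0.0317 z 0.1471
0.034800000000000005 Fy -8.9 Fx 0.1 Fz 2.9 jy 0.0314 z 0.147
0.034100000000000005 Fy -8.3 Fx 0.3 Fz 2.1 jy 0.0312 z 0.147
0.033400000000000006 Fy -6.3 Fx 0.2 Fz 1.7 jy 0.031 z 0.147
0.03270000000000001 Fy -5.8 Fx 1.1 Fz 1.6 jy 0.0308 z 0.147
0.03200000000000001 Fy -5.7 Fx 0.9 Fz 1.4 jy 0.0305 z 0.147
0.03130000000000001 Fy -4.6 Fx 0.8 Fz 1.4 jy 0.0304 z 0.147
0.03060000000000001 Fy -5.0 Fx 1.6 Fz 0.3 jy 0.0303 z 0.147
0.02990000000000001 Fy -4.2 Fx 1.9 Fz 0.7 jy 0.0301 z 0.147
0.02920000000000001 Fy -1.5 Fx 1.4 Fz -0.7 jy 0.0298 z 0.147
0.02850000000000001 Fy -0.0 Fx 0.6 Fz -0.1 jy 0.0293 z 0.147
down Fy -0.3 Fx -0.6 Fz 5.7 jy 0.0293 z 0.1468
```

View pics/c5.png

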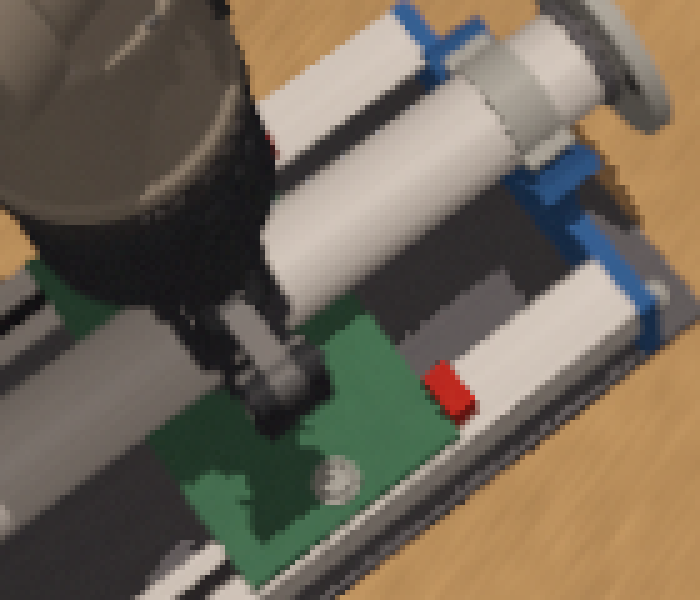

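The plate's edge is now hard against the red lug at (450,392) in the crop, and the U-bolt is seated. I'll release, withdraw upward and check.

```bash
python3 - <<'E'
from h import *
env.grip(.074); env.dwell(.2); st()
p0=env.get_state()['tcp_pos']; print('hit',env.movel(p0+[0,0,.03],velocity=.04,stop_force=6)); st()
print('hit',env.movel(p0+[0,0,.15],velocity=.12,stop_force=8)); st()
env.reach([.42,.15,.35],down(JX+np.pi)); st()
import m2
for n in('top','scene'):
    p,d=camera(n); np.savez(f'{n}6.npz',p=p,d=d); cv2.imwrite(f'pics/{n}6.png',p); m2.run(n,p,d)
    X=cloud(n,d); 
    c,w,zz,e=m2.pipefit(X,d>0); w/=np.linalg.norm(w); x2=np.array([w[1],-w[0]])
    Q=np.dstack([(X[...,:2]-c)@x2,(X[...,:2]-c)@w,X[...,2]])
    b=(d>0)&(abs(Q[...,0])<.033)&(abs(Q[...,1]-.017)<.02)&((Q[...,2]>.1165)|((abs(Q[...,0])>.0215)&(Q[...,2]>.064)))
    k=Q[b]; print('clamp',len(k),'mean',k.mean(0).round(4),'zmax',k[:,2].max().round(4),'x',np.percentile(k[:,0],[2,98]).round(4),'y on (x,z,1):',np.linalg.lstsq(np.c_[k[:,0],k[:,2]-.095,np.ones(len(k))],k[:,1],rcond=None)[0].round(4))
a=cv2.imread('pics/top6.png')[160:285,320:510]; b=cv2.imread('pics/scene6.png')[255:420,60:290]
cv2.imwrite('pics/c6.png',np.vstack([cv2.resize(a,(380,250)),cv2.resize(b,(380,272))]).repeat(1,0))
E
```

```text
t 21.32 tcp [ 0.5592 -0.1899  0.1461] F [-0.3  0.2  0.6] op 0.0742 gf 0.0
hit False
t 22.22 tcp [ 0.5591 -0.1899  0.1759] F [ 0.3 -0.2 -1.5] op 0.074 gf 0.0
hit False
t 23.37 tcp [ 0.5588 -0.1899  0.2952] F [-0.5  0.8 -0.4] op 0.0739 gf 0.0
t 24.75 tcp [0.4208 0.1488 0.3498] F [ 0.5 -0.5  0. ] op 0.0739 gf 0.0
top pipe pt [ 0.55370789 -0.20464633] yaw of jig x -0.26613480070681855 z 0.09354176033145362 0.0016299436736278135
  plate z 0.058573511827370195 x [-0.06824059  0.0701059 ] 1339
   y edges [-0.02489454  0.05337038] mid 0.01423791696504528
   y edges [-0.02602884  0.05474952] mid 0.014360339573155226
  boss J [-0.00022084 -0.13507754] 0.12659118977523925 57
  lug [-0.06716016  0.05767926 -0.05137328  0.06659618]
  lug [0.0526934  0.0583816  0.06909462 0.06663158]
clamp 90 mean [-0.0038  0.0175  0.1063] zmax 0.1246 x [-0.0288  0.0267] y on (x,z,1): [ 0.0009 -0.0457  0.0181]
scene pipe pt [ 0.55576404 -0.20520913] yaw of jig x -0.2667385772770774 z 0.09406684800263089 0.0012415930155283406
  plate z 0.05926536817877462 x [-0.07022999  0.07197926] 2438
   y edges [-0.02368347  0.05745192] mid 0.016884223929056412
   y edges [-0.02355046  0.05702876] mid 0.016739152175545627
  boss J [ 0.00146422 -0.13253835] 0.12693666400941672 103
  lug [-0.06635007  0.05953641 -0.0499731   0.06805652]
  lug [0.05256232 0.05935139 0.06939683 0.06875237]
clamp 157 mean [0.0126 0.0182 0.1069] zmax 0.1226 x [-0.0217  0.0302] y on (x,z,1): [0.0111 0.0332 0.0177]
```

View pics/c6.png

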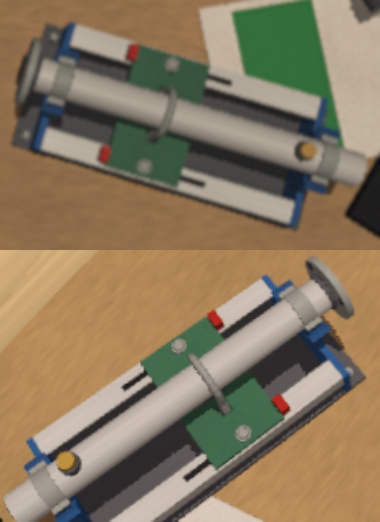

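The U-bolt stands square on the pipe at (168,110) in the upper view and (210,380) in the lower one. The plate is against both lugs, and tilt and yaw are well within the limit.

```bash
python3 -c "
from h import *
print(job.job_done())"
```

```text
the job is handed in; nothing more can be done
None
```

The job is handed in: the steel U-bolt stands astride the pipe with its bow down and both legs through the plate, the plate is against the red lugs, and the gripper has let go and moved clear; the verdict was not reported back to me.

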